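Crank the bottle vise onto a medicine bottle

ROBOT

A 6-joint arm with a two-finger parallel gripper is mounted at the origin on the work surface. World frame = base frame: x ahead of the robot, y to its left, z up, the work surface at z = 0. Lengths are in mm, angles in rad, forces in N, time in s.
With the tool pointing down it reaches from about 350 to 975 mm from the base axis. Payload 7.1 kg.
Tool frame: the origin (TCP) lies midway between the tips of the shut fingers; the grasp point (between the pads) lies pinch_z behind it (pinch_z is the distance from the TCP to the grasp point, in mm); z points along the fingers, y is the line along which they close (so a half turn about z gives the same grasp; the last joint's range is limited). The gripper opens to 88 mm and grips with 3 to 60 N. Pads are 20 mm wide; open, the fingers measure 115 mm over their backs; the gripper's body (75 mm by 178 mm) begins 61 mm behind the grasp point.
Start: joints at [-1.149, 0.423, 1.63, -0, 1.089, -0.019], TCP at [266.679, -565.232, 222.675] pointing down, gripper open.
Joint ranges: [-3, 3], [-0.9, 2.11], [0.09, 2.58], [-1.31, 4.45], [0.11, 2.69], [-2.54, 2.54]. Speed limits (rad/s): [2.39, 2.39, 3.01, 3.14, 3.14, 3.14].

INTERFACE

Orientations are given as a rotation vector (axis times angle).
In Python, from workcell import get_obs, get_image, close_job, pinch_z gives the robot as it stands.
- The arm moves only by the tool jog_arm, never from a script. Its argument "commands" is a list of rows, each a list of 3 entries, a list of its own where there are three numbers: the gripper command: -1 is shut, 1 is fully open, values between are in proportion, then the shift along the tool's x, y, z as a fraction of full scale, then the turn, a rotation vector about the tool's x, y, z as a fraction of full scale. In form: [[gripper, [tx, ty, tz], [rx, ry, rz]], ...]. A call has 1 to 10 rows; each row shifts and turns the commanded pose from where the row before left it, along the tool's axes as they then stand; what a row does not reach is not made up. Full scale, the value 1, is 0.1 m for a shift and 45 degrees for a turn. A row lasts 1/10 s, in which the tool goes at most 50 mm and 8.59 degrees, less where a joint would pass 70% of its speed; a pose out of reach is approached as far as the arm can. A call with a number of a shift or a turn outside -1 to 1 is refused whole. A call with a gripper value outside its range is refused whole. The fingers move at their own pace and stop on an object; the grip force is fixed at half the most. Time passes only in rows, so rows that do not move let the fingers close. It gives the time, the measured TCP pose, the force, the opening and the grip force at its end, in the units of the state.
- get_obs(): the state, without advancing time (a new reading comes with each control period).
- get_image(name): name is "scene" or "top" or "wrist"; returns a dict with "image" (480x640x3 uint8, blue, green, red), "z_map" (480x640 float32, mm along the optical axis (not along the pixel's ray), 0 where there is no reading), "intrinsics" (3x3 intrinsics, pixels), "eye" and "orientation" of the camera in the world; the wrist camera has in their place "mount" (4x4, takes a point from camera to tool coordinates, whose origin is the TCP and whose axes are the flange's). Camera axes: x right, y down, z forward; pixel columns grow to the right and rows downward; lengths in mm; the calibration is good to about 2 mm. A picture is of the moment at which its call begins: read the wrist's pose just before it.
- close_job(): hands the job in; it is judged then, once.
The state is a dict: "t": time; "qpos": joint angles; "qvel": joint speeds; "joint_torque": joint torques, N m; "ee_pos": TCP position; "orientation": TCP orientation; "ft_force": force on the tool from outside, world axes, zero at the start; "moment": the same for the moment, N m; "width": finger opening in mm; "grasp_force": force on a finger pad.
Only numpy, scipy, OpenCV 4.12 (cv2) and the standard library are available. Lean on these libraries where they do the work, as an engineer would, in place of code of your own. Each camera call takes 0.05 s, during which the arm holds its last target. There are 200 camera calls.

TASK

Stand the largest amber bottle (the tall, stout one) upright on the bed of the bottle vise, between its jaws. Then turn the crank handle clockwise (as seen from the handle end) until the sprung rubber pad of the sliding jaw holds the bottle in the V of the fixed jaw with its springs about half pressed in, never squashed fully home. Let go of the handle and leave the other things on the counter where they stand.

Things in the scene. Friction and masses are not known exactly. Their poses are not given: they have to be found in the camera images.
- bottle_mid (a point): Centre (half-way up, on the axis) of the largest bottle: round amber glass, paper label, 60 mm diameter, 140 mm tall, 0.2 to 0.4 kg, standing. Its white cap is 42 mm in diameter and is the top 30 mm (40 to 70 mm above this point); below the cap a 38 mm neck of 8 mm, then a sloping shoulder out to 60 mm diameter, complete 10 mm above this point. Its z axis is its own axis, up.
- seat (a point): Fixed point of the vise on the flat top of its bed (94 mm above the counter, bed 100 mm wide, on a 70 mm riser), below the axis of the bottle when it is clamped home in the V. x axis: level, along the screw, from the crank end towards the fixed V jaw; z up; y to the left of x.
- v_jaw (a point): Fixed V jaw of the vise: the point where its two steel faces meet, 35 mm beyond seat (+x); axes as seat. The faces reach back 23 mm towards -x at the jaw's sides (y = +-40 mm); the jaw's top is 150 mm above the counter.
- lamp (a point): Centre of the underside, 313 mm above the counter, of the round lamp head (84 mm wide, 40 mm tall) that hangs over the crank end, 162 mm on the -x side of seat; its thin post stands at seat x = -125, y = -85 mm. Because of it the handle must be reached with the tool leaning back towards -x, about 40 degrees.
- pad_face (a point): Centre of the front face of the sliding jaw's black rubber pad, 121 mm above the counter. The pad (80 mm wide, from 96 to 146 mm above the counter) is flat, faces +x of the seat and starts 56 to 70 mm on the -x side of the seat point; the axes are those of seat. It touches the seated bottle when it is 30 mm on the -x side of the seat point.
- hub (a point): Point on the screw's axis, 130 mm above the counter, at the crank arm. It travels along the seat's +x with the sliding jaw: at jaw = 0 it lies 214 mm on the -x side of the seat point. The crank arm and hub reach from 7 mm on its +x side to 7 mm on its -x side. Its x axis is the seat's x axis; its z axis points along the crank arm towards the handle.
- knob_mid (a point): Middle of the free-spinning crank handle: a black round bar 18 mm in diameter and 48 mm long, parallel to the screw, 50 mm out from the screw's axis; it sticks out of the arm towards -x (away from the jaws). This point lies 31 mm on the -x side of hub; the handle's free end is 24 mm further.
- crank (a joint): Angle of the crank, 0 to 15.5 rad over some 2.5 turns. At 0 (and each full turn) the handle is straight above the screw; growing turns it clockwise as seen from the handle end looking along the seat's +x (from the top towards the seat's -y side) and moves the jaw forward. Starts between 2.5 and 6 rad. Quick screw: 4 mm of jaw travel per rad (25 mm a turn). Friction holds it where it is left; it takes about 4 to 6 N at the handle.
- jaw (a joint): Travel of the sliding jaw block towards the fixed jaw, m: 0 fully open, at most 0.062; always 0.004 x crank. The pad touches the seated bottle at jaw = 0.050. The block is 90 mm wide, its top 149 mm above the counter; the fixed nut block behind it (seat x -145 to -125 mm) reaches 154 mm.
- pad (a joint): How far the sprung pad is pressed back into the sliding jaw, m: 0 free, 0.012 squashed fully home. 6 N starts to press it in, then 1.5 N per mm.
- slim_mid (a point): Centre of a slim amber bottle, 43 mm diameter, 125 mm tall: leave it.
- jar_mid (a point): Centre of a squat amber jar, 68 mm diameter, 80 mm tall: leave it.
- mortar_mid (a point): Centre of a white mortar, 104 mm across, 65 mm tall, with its pestle: leave it.
- bin_mid (a point): Centre of an open grey plastic bin, 160 x 100 x 60 mm: leave it.
- carton_mid (a point): Centre of a pale carton, 70 x 110 x 60 mm: leave it.

How it is judged:
By the outcome, as a careful person would: the job done as asked, in the order asked, and still so for the second after the job is handed in, with the robot touching nothing.
It also fails if it takes over 72 s, if anything falls off the work surface, if the arm or the gripper's body presses on something with over 40 N, if the wrist force passes 120 N, or if a joint passes its speed limit or range.

## Working session

There is one attempt and no reset: what is moved stays moved. The work goes in short steps, Python scripts to look and compute and a tool call to move; the robot and the scene stay as the last step left them, time stands still between calls to the robot, and variables do not carry over. Pictures are saved under pics/ and viewed, at most 10 in all, crops included, and the job is handed in when it is done.

Besides the shell and the picture viewer there is one more tool, called after "Emit:" by a JSON object that holds its "method" and its "body". jog_arm: Moves the arm, as the interface text tells. Its arguments: {"type":"object","properties":{"commands":{"type":"array","items":{"type":"array"}}},"required":["commands"]}

```bash
ls; mkdir -p pics; python3 - <<'E'
from workcell import *
import cv2,pickle
print(get_obs(),pinch_z)
d={}
for n in("scene","top"):
    d[n]=get_image(n);cv2.imwrite(f"pics/{n}0.png",d[n]["image"]);print(n,d[n]["intrinsics"],d[n]["eye"],d[n]["orientation"])
pickle.dump(d,open("d0.pkl","wb"))
E
```

```text
pics
{'t': 0.0, 'qpos': array([-1.14902889e+00,  4.23821181e-01,  1.63071162e+00, -7.18753070e-06,
        1.08860001e+00, -1.90415856e-02]), 'qvel': array([-0.00096985,  0.0001731 , -0.00054945, -0.00019029, -0.00069364,
       -0.00185789]), 'joint_torque': array([ 2.45577894e-04, -5.44630086e+01, -2.73660940e+01,  6.44019339e-02,
        2.28225742e-02, -1.12411969e-04]), 'ee_pos': array([ 266.43376358, -564.73421082,  221.9054817 ]), 'orientation': array([-3.06412220e+00, -6.86504169e-01,  4.93426757e-04]), 'ft_force': array([-1.40275223, -0.03810761,  0.02654257]), 'moment': array([-0.02775017, -0.00961132,  0.03445924]), 'grasp_force': 0.0, 'width': 87.92095225872397} 18.700000000000003
scene [[599.30296041   0.         314.7785093 ]
 [  0.         599.30296041 230.74336665]
 [  0.           0.           1.        ]] [1746.99603338 -578.25027869 1178.17345869] [-1.95138738 -1.21625289  0.6271059 ]
top [[459.6151198    0.         317.90978614]
 [  0.         459.6151198  241.56272922]
 [  0.           0.           1.        ]] [ 437.16349966  -59.03164718 1417.6517172 ] [-2.16950634  2.17697543 -0.10162742]
```

View pics/scene0.png

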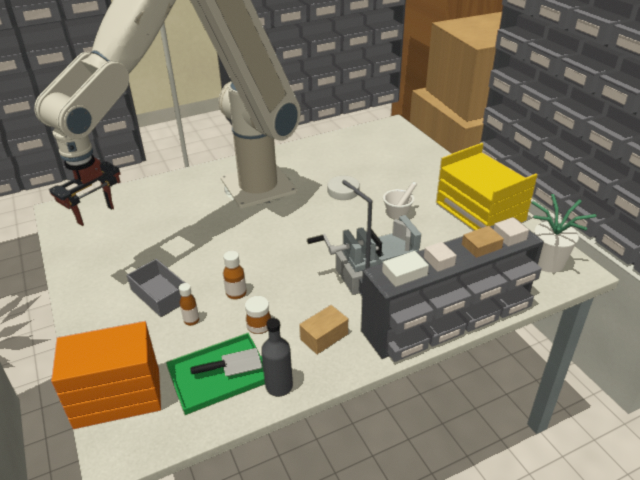

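View pics/top0.png

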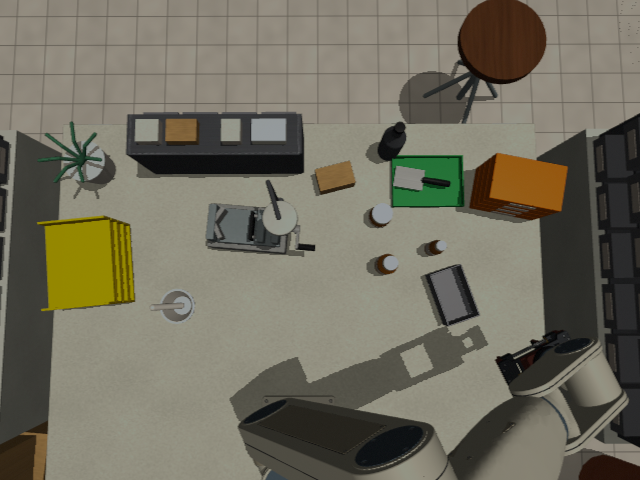

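The scene shows the big bottle at about (234,276) in the scene view and (387,264) in the top view. The vise runs from the V jaw at top (220,225) to the crank handle at (307,247), with the lamp at (280,217).

```bash
cat > h.py <<'E'
import numpy as np,cv2
from scipy.spatial.transform import Rotation as R
def cloud(c,T=None):
    K=c["intrinsics"];z=c["z_map"];v,u=np.mgrid[0:480,0:640]
    P=np.stack([(u-K[0,2])*z/K[0,0],(v-K[1,2])*z/K[1,1],z],-1)
    if T is None:
        W=P@R.from_rotvec(c["orientation"]).as_matrix().T+c["eye"]
    else: W=P@T[:3,:3].T+T[:3,3]
    W[z==0]=np.nan
    return W
def wcam(o,c):
    T=np.eye(4);T[:3,:3]=R.from_rotvec(o["orientation"]).as_matrix();T[:3,3]=o["ee_pos"];return T@c["mount"]
E
python3 - <<'E'
import pickle;from h import *
d=pickle.load(open("d0.pkl","rb"))
W=cloud(d["top"]);S=cloud(d["scene"])
for n,(u,v) in dict(bottle=(387,264),jar=(381,214),slim=(437,247),mortar=(177,305),handle=(310,247),lamp=(280,217),vj=(215,210),vj2=(212,240)).items(): print(n,W[v,u].round())
# cap fit
def circ(P):
    A=np.c_[2*P[:,:2],np.ones(len(P))];s=np.linalg.lstsq(A,(P[:,:2]**2).sum(1),rcond=None)[0];return s[:2],np.sqrt(s[2]+s[0]**2+s[1]**2)
c=W[264,387]
for nm,C in(("top",W),("scene",S)):
    m=(np.hypot(C[...,0]-c[0],C[...,1]-c[1])<45)
    P=C[m&(C[...,2]>136)];print(nm,len(P),P.mean(0).round(1),(P.min(0)+P.max(0))/2,np.ptp(P,axis=0))
    P=C[m&(C[...,2]>15)&(C[...,2]<75)];print('body',len(P),circ(P))
    P=C[m&(C[...,2]>112)&(C[...,2]<136)];print('cap',len(P),circ(P) if len(P)>5 else 0)
# top-down height map of the vise, 1px=1mm
for nm,C in(("top",W),("scene",S)):
    m=(C[...,0]>380)&(C[...,0]<640)&(C[...,1]>-60)&(C[...,1]<340)&(C[...,2]>60)&(C[...,2]<165)
    P=C[m];im=np.zeros((520,800,3),np.uint8)
    for p in P[np.argsort(P[:,2])]:
        h=int((p[2]-60)/105*179);cv2.circle(im,(int((340-p[1])*2),int((640-p[0])*2)),2,(h,255,255),-1)
    im=cv2.cvtColor(im,cv2.COLOR_HSV2BGR); im[(im==im[0,0]).all(-1)]=0
    cv2.imwrite(f"pics/h_{nm}.png",im)
a=cv2.imread("pics/h_top.png");b=cv2.imread("pics/h_scene.png")
cv2.imwrite("pics/h.png",cv2.resize(np.vstack([a,b]),(460,600)))
cv2.imwrite("pics/crop.png",np.hstack([cv2.resize(d["top"]["image"][185:265,195:325],(400,246),interpolation=2),cv2.resize(d["scene"]["image"][170:300,295:435],(400,371),interpolation=2)[:246]]))
E
```

```text
bottle [ 494. -250.  143.]
jar [ 644. -245.   75.]
slim [ 542. -394.  127.]
mortar [379. 361.  40.]
handle [541. -37. 151.]
lamp [596.  30. 348.]
vj [646. 229. 146.]
vj2 [565. 242. 117.]
top 169 [ 498.4 -259.1  140.2] [ 498.18188914 -259.12703641  141.74173119] [36.51076828 39.44616237 11.3062345 ]
body 50 (array([ 498.53185153, -259.77871833]), np.float64(30.445587818340925))
cap 23 (array([ 496.12590032, -255.86096786]), np.float64(16.66277651103064))
scene 106 [ 504.4 -262.7  139.2] [ 501.98254545 -262.41112828  141.58091352] [44.2504749  39.80714368 11.13955797]
body 320 (array([ 502.32870485, -262.1866724 ]), np.float64(28.055844741125583))
cap 120 (array([ 503.38150464, -263.31831022]), np.float64(17.953174267917483))
```

View pics/h.png

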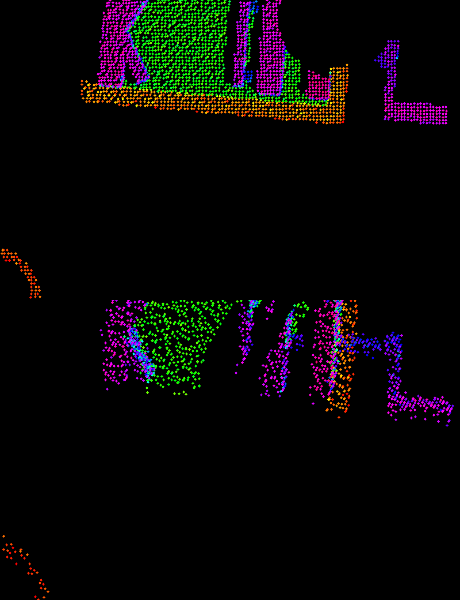

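The height map shows the vise's green bed between the V jaw on the left and the pad on the right, with the crank to the right of that. My 640 mm x limit cut it off, so I'll fit it in full now.

```bash
python3 - <<'E'
import pickle;from h import *
d=pickle.load(open("d0.pkl","rb"))
for nm in("top","scene"):
    C=cloud(d[nm]);X,Y,Z=C[...,0],C[...,1],C[...,2]
    box=(X>480)&(X<720)&(Y>-80)&(Y<300)
    fl=C[(X>300)&(X<450)&(Y>-200)&(Y<200)];print(nm,'counter z',np.nanmedian(fl[:,2]))
    bed=C[box&(abs(Z-94)<4)&(Y>90)&(Y<215)]
    print('bed',len(bed),np.median(bed[:,2]),cv2.minAreaRect(bed[:,:2].astype(np.float32)))
    vj=C[box&(abs(Z-150)<5)&(Y>170)];print('vjaw',len(vj),np.median(vj[:,2]),cv2.minAreaRect(vj[:,:2].astype(np.float32)))
    jb=C[box&(abs(Z-149)<5)&(Y>20)&(Y<125)];print('jawblk',len(jb),jb.min(0),jb.max(0))
    # V inner edge: per x-bin the min Y of jaw top, for bed max Y
    for x in range(530,690,10):
        s=(X>x-4)&(X<x+4)&box
        a=C[s&(abs(Z-150)<5)&(Y>160)];b=C[s&(abs(Z-94)<5)];e=C[s&(abs(Z-150)<6)&(Y<150)&(Y>60)]
        print(x,[f(q) if len(q) else None for q in(a,b,e) for f in(lambda q:round(q[:,1].min()),lambda q:round(q[:,1].max()))])
    lamp=C[(Z>340)&(Z<360)&(X>500)&(X<700)&(Y>-60)&(Y<120)];print('lamp',len(lamp),cv2.minEnclosingCircle(lamp[:,:2].astype(np.float32)))
    hd=C[(X<570)&(X>500)&(Y<-12)&(Y>-90)&(Z>120)&(Z<200)];print('handle',len(hd),np.median(hd,0),hd.min(0),hd.max(0),cv2.minAreaRect(hd[:,:2].astype(np.float32)))
    sh=C[(X>650)&(X<900)&(Y>-10)&(Y<400)&(Z>80)&(Z<330)];print('shelf',np.percentile(sh,[1,50,99],axis=0).round().tolist())
E
```

```text
top counter z 0.5087923798701013
bed 800 94.39675494918583 ((606.4419555664062, 152.89028930664062), (131.61666870117188, 100.13439178466797), 85.62791442871094)
vjaw 355 149.4939992599243 ((613.4030151367188, 229.81454467773438), (44.21861267089844, 98.45524597167969), 85.95359802246094)
jawblk 246 [555.16498096  54.20079929 144.00105592] [682.18612991 124.91763585 153.97949138]
530 [None, None, None, None, None, None]
540 [None, None, None, None, None, None]
550 [None, None, 56, 109, None, None]
560 [None, None, 54, 223, 62, 116]
570 [211, 254, 54, 234, 63, 136]
580 [214, 253, 80, 213, 68, 136]
590 [219, 252, 80, 220, 94, 136]
600 [222, 253, 123, 225, 94, 133]
610 [228, 250, 123, 228, 96, 133]
620 [222, 250, 120, 227, 99, 134]
630 [217, 250, 120, 220, 99, 131]
640 [209, 247, 141, 213, 96, 131]
650 [205, 248, 118, 205, None, None]
660 [212, 246, 170, 215, None, None]
670 [None, None, None, None, None, None]
680 [None, None, 57, 57, 61, 61]
lamp 599 ((615.1718139648438, 40.12031173706055), 61.03040313720703)
handle 82 [541.31983846 -31.37125885 148.49221604] [533.03475099 -48.0189701
[... 851 characters left out ...]
, 221, 60, 128]
600 [219, 248, 47, 223, 62, 131]
610 [221, 245, 48, 227, 63, 129]
620 [226, 247, 46, 223, 61, 129]
630 [217, 244, 43, 214, 61, 120]
640 [210, 247, 44, 225, 60, 126]
650 [203, 244, 43, 226, 90, 126]
660 [202, 244, 87, 233, None, None]
670 [224, 240, 200, 237, None, None]
680 [None, None, None, None, 64, 64]
lamp 181 ((612.9814453125, 33.057891845703125), 52.79144287109375)
handle 94 [548.72394842 -34.23794224 144.68357914] [531.43526807 -53.60281998 131.4680929 ] [559.61511804 -12.57367102 155.11162532] ((546.7429809570312, -31.633304595947266), (42.51980972290039, 23.019329071044922), 78.39186096191406)
shelf [[653.0, -6.0, 89.0], [869.0, 172.0, 212.0], [900.0, 395.0, 278.0]]
```

Emit:
{"method": "jog_arm", "body": {"commands": [[1, [0, 0, 0], [0, 0, -0.19]], [1, [0, 0, 0], [0, 0, -0.19]], [1, [0, 0, 0], [0, 0, -0.19]], [1, [0, 0, 0], [0, 0, -0.19]], [1, [0, 0, 0], [0, 0, -0.19]], [1, [0, 0, 0], [0, 0, -0.19]], [1, [0, 0, 0], [0, 0, -0.19]]]}}

```text
t: 0.8
ee_pos: [266.5, -564.9, 222.2]
orientation: [-2.307, -2.131, -0.0]
ft_force: [0.0, 0.1, -0.3]
width: 88.3
grasp_force: 0.0
```

Emit:
{"method": "jog_arm", "body": {"commands": [[1, [0.32, 0.21, 0], [0, 0, 0]], [1, [0.32, 0.21, 0], [0, 0, 0]], [1, [0.32, 0.21, 0], [0, 0, 0]], [1, [0.32, 0.21, 0], [0, 0, 0]], [1, [0.32, 0.21, 0], [0, 0, 0]], [1, [0.32, 0.21, 0], [0, 0, 0]], [1, [0.32, 0.21, 0], [0, 0, 0]], [1, [0.32, 0.21, 0], [0, 0, 0]], [1, [0.32, 0.21, 0], [0, 0, 0]], [1, [0.32, 0.21, 0], [0, 0, 0]]]}}

```text
t: 1.8
ee_pos: [503.8, -262.8, 222.4]
orientation: [-2.314, -2.124, 0.0]
ft_force: [0.4, 0.1, -0.4]
width: 87.8
grasp_force: 0.0
```

```bash
cat >> h.py <<'E'
def circ(P):
    A=np.c_[2*P[:,:2],np.ones(len(P))];s=np.linalg.lstsq(A,(P[:,:2]**2).sum(1),rcond=None)[0];return s[:2].round(1),np.sqrt(s[2]+s[0]**2+s[1]**2).round(1)
E
python3 - <<'E'
from workcell import *;from h import *
o=get_obs();c=get_image("wrist");cv2.imwrite("pics/w1.png",c["image"])
Rm=R.from_rotvec(o["orientation"]).as_matrix()
print(o["t"],o["ee_pos"].round(1),Rm.round(3).tolist(),o["qpos"].round(3),o["width"]);print(c["mount"].round(2),c["intrinsics"])
C=cloud(c,wcam(o,c))
m=np.hypot(C[...,0]-500,C[...,1]+261)<45
P=C[m&(C[...,2]>136)&(C[...,2]<146)];print(len(P))
if len(P):print(P.mean(0),P.min(0),P.max(0),cv2.minEnclosingCircle(P[:,:2].astype(np.float32)))
P=C[m&(C[...,2]>15)&(C[...,2]<75)];print(len(P),circ(P) if len(P)>5 else 0)
print(np.nanpercentile(C[...,2],[1,5,50]))
E
```

```text
1.8 [ 503.8 -262.8  222.4] [[0.085, 0.996, -0.0], [0.996, -0.085, 0.0], [0.0, -0.0, -1.0]] [-0.502  0.341  1.757 -0.     1.044 -0.416] 87.8024934585107
[[   0.     -0.96   -0.27   74.93]
 [   1.      0.      0.      0.34]
 [  -0.     -0.27    0.96 -161.74]
 [   0.      0.      0.      1.  ]] [[347.45542551   0.         312.72720507]
 [  0.         347.45542551 242.24836187]
 [  0.           0.           1.        ]]
2376
[ 499.97991265 -260.57897908  139.69431113] [ 479.33234569 -281.89116525  136.16514177] [ 520.33392517 -240.79485986  142.57566417] ((499.8102111816406, -261.3942565917969), 20.834863662719727)
409 (array([ 499.8, -261.6]), np.float64(30.0))
[-1.89239829 -1.28874025  0.7451201 ]
```

Emit:
{"method": "jog_arm", "body": {"commands": [[1, [0.01, -0.04, 0.3], [0, 0, 0]], [1, [0, 0, 0.3], [0, 0, 0]], [1, [0, 0, 0.3], [0, 0, 0]], [1, [0, 0, 0.26], [0, 0, 0]], [1, [0, 0, 0], [0, 0, 0]], [-1, [0, 0, 0], [0, 0, 0]], [-1, [0, 0, 0], [0, 0, 0]], [-1, [0, 0, 0], [0, 0, 0]], [-1, [0, 0, 0], [0, 0, 0]], [-1, [0, 0, 0], [0, 0, 0]]]}}

```text
t: 2.85
ee_pos: [499.7, -263.2, 107.5]
orientation: [2.313, 2.124, 0.001]
ft_force: [0.5, -0.9, 0.0]
width: 51.2
grasp_force: 0.0
```

Emit:
{"method": "jog_arm", "body": {"commands": [[-1, [0, 0, 0], [0, 0, 0]], [-1, [0, 0, 0], [0, 0, 0]], [-1, [0, 0, 0], [0, 0, 0]], [-1, [0, 0, -0.15], [0, 0, 0]], [-1, [0, 0, -0.3], [0, 0, 0]], [-1, [0, 0, -0.4], [0, 0, 0]], [-1, [0, 0, -0.4], [0, 0, 0]], [-1, [0, 0, -0.4], [0, 0, 0]], [-1, [0, 0, -0.1], [0, 0, 0]], [-1, [0, 0, 0], [0, 0, 0]]]}}

```text
t: 3.85
ee_pos: [499.8, -263.3, 283.4]
orientation: [2.312, 2.122, 0.002]
ft_force: [0.7, 0.1, -3.0]
width: 41.7
grasp_force: 30.0
```

Emit:
{"method": "jog_arm", "body": {"commands": [[-1, [0.15, -0.15, 0], [0, 0, 0]], [-1, [0.3, -0.3, 0], [0, 0, 0]], [-1, [0.38, -0.3, 0], [0, 0, 0]], [-1, [0.38, -0.3, 0], [0, 0, 0]], [-1, [0.42, -0.11, 0], [0, 0, 0]], [-1, [0.45, 0, 0], [0, 0, 0]], [-1, [0.45, 0, 0], [0, 0, 0]], [-1, [0.45, 0, 0], [0, 0, 0]], [-1, [0.45, 0, 0], [0, 0, 0]], [-1, [0.45, 0, 0], [0, 0, 0]]]}}

```text
t: 4.85
ee_pos: [415.1, 134.9, 279.5]
orientation: [-2.313, -2.124, 0.006]
ft_force: [1.0, 0.7, -3.1]
width: 41.3
grasp_force: 30.0
```

Emit:
{"method": "jog_arm", "body": {"commands": [[-1, [0.25, 0.1, 0], [0, 0, 0]], [-1, [0.1, 0.2, 0], [0, 0, 0]], [-1, [0, 0.3, 0], [0, 0, 0]], [-1, [0, 0.35, 0], [0, 0, 0]], [-1, [0, 0.35, 0], [0, 0, 0]], [-1, [0, 0.35, 0], [0, 0, 0]], [-1, [0, 0.2, 0], [0, 0, 0]], [-1, [0, 0.1, 0], [0, 0, 0]], [-1, [0, 0, 0], [0, 0, 0]]]}}

```text
t: 5.75
ee_pos: [613.7, 151.3, 279.1]
orientation: [-2.313, -2.123, 0.005]
ft_force: [-0.0, 0.8, -3.5]
width: 41.3
grasp_force: 30.0
```

```bash
python3 - <<'E'
from workcell import *;from h import *
import pickle
o=get_obs();c=get_image("wrist");s=get_image("scene");pickle.dump((o,c,s),open("d2.pkl","wb"))
cv2.imwrite("pics/w2.png",np.hstack([cv2.resize(c["image"],(400,300)),cv2.resize(s["image"][100:340,200:520],(400,300))]))
print(o["t"],o["ee_pos"].round(1),o["qpos"].round(3),o["width"],o["ft_force"])
E
```

```text
5.75 [613.7 151.3 279.1] [ 0.223  0.379  1.559 -0.     1.207  0.309] 41.26279305008464 [-0.03731761  0.7500089  -3.45545168]
```

View pics/w2.png

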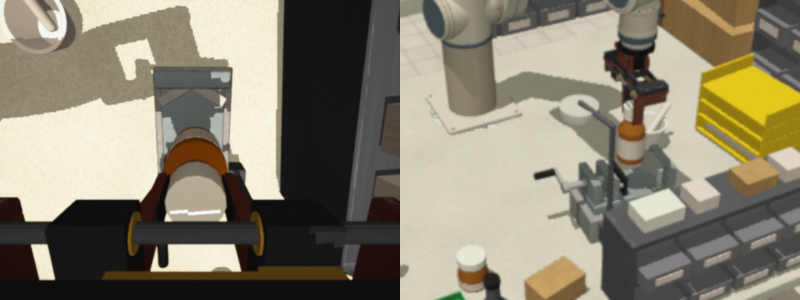

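The wrist view shows the V jaw at about (192,95) with the bottle's cap at (195,190), just short of it and lined up in y. Next I'll measure the V jaw and the shelf.

```bash
python3 - <<'E'
import pickle;from h import *
o,c,s=pickle.load(open("d2.pkl","rb"));d=pickle.load(open("d0.pkl","rb"))
C=cloud(c,wcam(o,c));X,Y,Z=C[...,0],C[...,1],C[...,2]
b=(X>540)&(X<690)&(Y>160)&(Y<290)
vj=C[b&(abs(Z-150)<4)];print(len(vj),np.median(vj[:,2]),cv2.minAreaRect(vj[:,:2].astype(np.float32)))
a=[]
for x in range(564,664,4):
    q=vj[abs(vj[:,0]-x)<2]
    if len(q)>2:a.append((x,q[:,1].min(),q[:,1].max()))
a=np.array(a);print(a.round(1).tolist())
print('outer edge slope',np.polyfit(a[2:-2,0],a[2:-2,2],1))
for nm in d:
    C=cloud(d[nm]);X,Y,Z=C[...,0],C[...,1],C[...,2]
    q=C[(X>690)&(X<900)&(Y>-80)&(Y<300)&(Z>190)&(Z<225)];print(nm,'shelf front/top',np.percentile(q,[2,50,98],axis=0).round())
    for y in(-40,-20,0,20,60,100):
        w=q[abs(q[:,1]-y)<8];print(y,len(w),w[:,0].min().round() if len(w) else 0)
E
```

```text
4000 149.4150498141615 ((615.0852661132812, 227.41375732421875), (43.83747100830078, 99.82489013671875), 85.10208129882812)
[[568.0, 216.6, 253.3], [572.0, 209.0, 253.2], [576.0, 209.7, 252.8], [580.0, 211.0, 252.4], [584.0, 213.8, 252.0], [588.0, 215.2, 251.6], [592.0, 218.6, 251.4], [596.0, 219.3, 251.1], [600.0, 220.5, 250.6], [604.0, 222.5, 250.5], [608.0, 224.7, 250.0], [612.0, 226.6, 249.7], [616.0, 226.8, 249.3], [620.0, 225.0, 249.1], [624.0, 221.4, 248.7], [628.0, 219.5, 248.3], [632.0, 216.0, 248.0], [636.0, 212.4, 247.7], [640.0, 209.7, 247.3], [644.0, 206.9, 247.0], [648.0, 204.9, 246.6], [652.0, 202.2, 246.1], [656.0, 205.2, 245.9], [660.0, 223.9, 245.5]]
outer edge slope [-8.52661843e-02  3.01847912e+02]
scene shelf front/top [[789. -17. 196.]
 [873. 127. 211.]
 [900. 288. 223.]]
-40 0 0
-20 216 787.0
0 222 785.0
20 265 786.0
60 111 690.0
100 83 871.0
top shelf front/top [[786. -12. 196.]
 [822. 144. 212.]
 [898. 290. 219.]]
-40 0 0
-20 40 789.0
0 256 785.0
20 259 785.0
60 112 785.0
100 114 785.0
```

Emit:
{"method": "jog_arm", "body": {"commands": [[-1, [0.12, -0.05, 0], [0, 0, 0]], [-1, [0.18, 0, 0], [0, 0, 0]], [-1, [0.05, 0, 0.05], [0, 0, 0]], [-1, [0, 0, 0.2], [0, 0, 0]], [-1, [0, 0, 0.2], [0, 0, 0]], [-1, [0, 0, 0.1], [0, 0, 0]], [-1, [0, 0, 0], [0, 0, 0]], [-1, [0, 0, 0], [0, 0, 0]]]}}

```text
t: 6.65
ee_pos: [612.4, 187.4, 227.1]
orientation: [2.314, 2.125, 0.001]
ft_force: [0.3, 0.4, -2.4]
width: 41.6
grasp_force: 30.0
```

```bash
python3 - <<'E'
from workcell import *;from h import *
o=get_obs();c=get_image("wrist");cv2.imwrite("pics/w3.png",c["image"])
p=o["ee_pos"];M=R.from_rotvec(o["orientation"]).as_matrix();print(p.round(1),M.round(3).tolist(),o["ft_force"].round(1))
s=np.array([612.3,193.4,94]);S=np.array([[.085,.9964,0],[-.9964,.085,0],[0,0,1]])
print('tcp in seat',(S@(p-s)).round(1))
C=(cloud(c,wcam(o,c))-s)@S.T
m=np.hypot(C[...,0],C[...,1])<50
b=C[m&(C[...,2]>p[2]-94+10)&(C[...,2]<p[2]-94+38)]
t=C[m&(C[...,2]>p[2]-94+27)&(C[...,2]<p[2]-94+38)]
print(len(t),t.mean(0),t.min(0),t.max(0))
E
```

```text
[612.4 187.4 227.1] [[0.085, 0.996, 0.001], [0.996, -0.085, 0.0], [0.0, 0.001, -1.0]] [ 0.3  0.4 -2.4]
tcp in seat [ -6.   -0.6 133.1]
7307 [ 1.26645201e-01 -8.41779839e-01  1.65631620e+02] [-16.98654807 -32.23501017 160.14794573] [ 16.81867025  30.38505998 171.12259477]
```

Emit:
{"method": "jog_arm", "body": {"commands": [[-1, [-0.02, 0, 0.06], [0, 0, 0]], [-1, [0, 0, 0.08], [0, 0, 0]], [-1, [0, 0, 0.06], [0, 0, 0]], [-1, [0, 0, 0.02], [0, 0, 0]], [-1, [0, 0, 0], [0, 0, 0]], [-1, [0, 0, 0], [0, 0, 0]]]}}

```text
t: 7.3
ee_pos: [612.1, 185.0, 204.7]
orientation: [2.314, 2.124, 0.0]
ft_force: [-0.5, 0.5, -3.2]
width: 41.6
grasp_force: 30.0
```

Emit:
{"method": "jog_arm", "body": {"commands": [[-1, [0, 0, 0.015], [0, 0, 0]], [-1, [0, 0, 0], [0, 0, 0]], [-1, [0, 0, 0], [0, 0, 0]]]}}

```text
t: 7.6
ee_pos: [612.0, 185.1, 203.3]
orientation: [2.314, 2.125, 0.0]
ft_force: [-0.4, 0.5, -3.1]
width: 41.3
grasp_force: 30.0
```

Emit:
{"method": "jog_arm", "body": {"commands": [[-1, [0, 0, 0.01], [0, 0, 0]], [-1, [0, 0, 0], [0, 0, 0]], [-1, [0, 0, 0], [0, 0, 0]]]}}

```text
t: 7.9
ee_pos: [611.9, 185.0, 202.2]
orientation: [-2.314, -2.124, 0.0]
ft_force: [0.1, -0.1, -3.3]
width: 41.7
grasp_force: 30.0
```

Emit:
{"method": "jog_arm", "body": {"commands": [[-1, [0, 0, 0.01], [0, 0, 0]], [-1, [0, 0, 0], [0, 0, 0]], [-1, [0, 0, 0], [0, 0, 0]]]}}

```text
t: 8.2
ee_pos: [611.9, 185.1, 201.2]
orientation: [-2.314, -2.125, 0.0]
ft_force: [0.1, 0.2, -3.2]
width: 41.9
grasp_force: 30.0
```

Emit:
{"method": "jog_arm", "body": {"commands": [[-1, [0, 0, 0.01], [0, 0, 0]], [-1, [0, 0, 0], [0, 0, 0]], [-1, [0, 0, 0], [0, 0, 0]]]}}

```text
t: 8.5
ee_pos: [612.0, 185.2, 201.1]
orientation: [2.314, 2.125, 0.001]
ft_force: [-2.9, 0.7, 5.4]
width: 41.6
grasp_force: 30.0
```

Emit:
{"method": "jog_arm", "body": {"commands": [[-1, [0, 0, -0.008], [0, 0, 0]], [0.2, [0, 0, 0], [0, 0, 0]], [0.6, [0, 0, 0], [0, 0, 0]], [1, [0, 0, 0], [0, 0, 0]], [1, [0, 0, 0], [0, 0, 0]], [1, [0, 0, 0], [0, 0, 0]], [1, [0, 0, -0.2], [0, 0, 0]], [1, [0, 0, -0.4], [0, 0, 0]], [1, [0, 0, -0.45], [0, 0, 0]], [1, [0, 0, -0.3], [0, 0, 0]]]}}

```text
t: 9.5
ee_pos: [612.7, 185.2, 339.2]
orientation: [2.313, 2.124, 0.004]
ft_force: [-0.2, 0.1, -0.3]
width: 87.8
grasp_force: 0.0
```

```bash
cat >> h.py <<'E'
s0=np.array([612.3,193.4,0]);S=np.array([[.085,.9964,0],[-.9964,.085,0],[0,0,1]])
def seat(P): return (P-s0)@S.T
def knob(th): return np.array([-245+4*th,-50*np.sin(th),130+50*np.cos(th)])
E
python3 - <<'E'
from workcell import *;from h import *
o=get_obs();c=get_image("wrist");cv2.imwrite("pics/w4.png",cv2.resize(c["image"],(400,300)))
p=o["ee_pos"];print(o["t"],p.round(1),seat(p).round(1),o["width"],o["qpos"].round(2))
C=seat(cloud(c,wcam(o,c)))
m=np.hypot(C[...,0],C[...,1])<45
t=C[m&(C[...,2]>228)&(C[...,2]<242)];print('cap top',len(t),t.mean(0),t.min(0),t.max(0))
b=C[m&(C[...,2]>120)&(C[...,2]<165)&(abs(C[...,1])<28)&(C[...,0]<28)];print(len(b),circ(b))
E
```

```text
9.5 [612.7 185.2 339.2] [ -8.1  -1.1 339.2] 87.82703105802194 [0.28 0.34 1.48 0.   1.32 0.36]
cap top 2047 [ -5.509342    -0.50640698 233.62269155] [-26.48874414 -20.62024148 228.07328951] [ 14.3008346   19.65249017 235.64295892]
429 (array([13.1, -0.5]), np.float64(20.4))
```

View pics/w4.png

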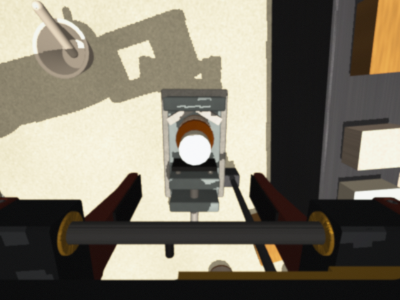

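The wrist view shows the bottle standing upright between the jaws at about (195,145), 5.7 mm short of the seat. The gripper is open and well above it. Next is the handle.

Emit:
{"method": "jog_arm", "body": {"commands": [[1, [0, -0.3, 0], [0, 0, 0]], [1, [0, -0.45, 0], [0, 0, 0]], [1, [0, -0.45, 0], [0, 0, 0]], [1, [0, -0.45, 0], [0, 0, 0]], [1, [-0.3, -0.3, 0], [0, 0, 0]], [1, [-0.45, 0, 0], [0, 0, 0]], [1, [-0.45, 0, 0], [0, 0, 0]], [1, [-0.45, 0, 0], [0, 0, 0]], [1, [-0.45, 0, 0], [0, 0, 0]], [1, [-0.45, 0, 0], [0, 0, 0]]]}}

```text
t: 10.55
ee_pos: [395.4, -54.0, 336.2]
orientation: [2.313, 2.125, 0.001]
ft_force: [1.6, 0.4, -0.8]
width: 88.0
grasp_force: 0.0
```

Emit:
{"method": "jog_arm", "body": {"commands": [[1, [-0.45, 0.2, 0], [0, 0, 0]], [1, [-0.35, 0.3, 0], [0, 0, 0]], [1, [0, 0.4, 0], [0, 0, 0]], [1, [0, 0.4, 0], [0, 0, 0]], [1, [0, 0, 0], [0, 0.19, 0]], [1, [0, 0, 0], [0, 0.19, 0]], [1, [0, 0, 0], [0, 0.19, 0]], [1, [0, 0, 0], [0, 0.19, 0]], [1, [0, 0, 0], [0, 0.19, 0]], [1, [0, 0, 0], [0, 0.05, 0]]]}}

```text
t: 11.55
ee_pos: [518.0, -144.7, 334.0]
orientation: [-1.845, -1.686, -0.766]
ft_force: [-0.1, 0.7, 0.1]
width: 87.9
grasp_force: 0.0
```

```bash
cat >> h.py <<'E'
def look(n,name=None):
    from workcell import get_obs,get_image
    o=get_obs();c=get_image(n)
    if name: cv2.imwrite(f"pics/{name}.png",c["image"])
    M=R.from_rotvec(o["orientation"]).as_matrix()
    return o,c,M,seat(cloud(c,wcam(o,c) if n=="wrist" else None))
E
python3 - <<'E'
from h import *
o,c,M,C=look("wrist","w5")
p=o["ee_pos"];print(o["t"],seat(p).round(1),(S@M).round(3).tolist(),o["qpos"].round(2))
k=knob(4.92);print(k)
m=(C[...,0]<-203)&(C[...,0]>-255)&(abs(C[...,1]-k[1])<20)&(C[...,2]>115)&(C[...,2]<170)
q=C[m];print(len(q),q.min(0),q.max(0),np.median(q,0)) if m.any() else print('none')
E
```

```text
11.55 [-344.9   65.3  334. ] [[0.704, -0.003, 0.71], [-0.005, -1.0, -0.0], [0.71, -0.003, -0.704]] [-0.65  0.39  1.63  0.64  1.61 -0.7 ]
[-225.32         48.9263065   140.30614053]
610 [-250.46512303   41.01988626  132.95788009] [-203.38227394   58.08206872  151.55826292] [-230.33832127   49.98578817  148.01206388]
```

View pics/w5.png

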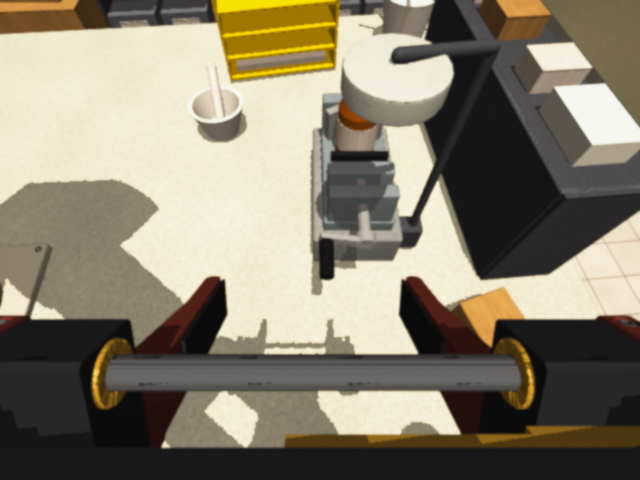

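The wrist view shows the handle at (327,258), free and clear of the lamp at (397,80). I'll half-close the gripper and approach along the tool axis.

Emit:
{"method": "jog_arm", "body": {"commands": [[0.1, [-0.2, 0.08, 0], [0, 0, 0]], [0.1, [-0.35, 0.08, 0.1], [0, 0, 0]], [0.1, [0, 0, 0.35], [0, 0, 0]], [0.1, [0, 0, 0.4], [0, 0, 0]], [0.1, [0, 0, 0.4], [0, 0, 0]], [0.1, [0, 0, 0.2], [0, 0, 0]], [0.1, [0, 0, 0], [0, 0, 0]], [0.1, [0, 0, 0], [0, 0, 0]]]}}

```text
t: 12.4
ee_pos: [540.5, -80.8, 195.4]
orientation: [-1.844, -1.697, -0.763]
ft_force: [0.2, -0.5, -0.2]
width: 48.5
grasp_force: 0.0
```

```bash
python3 - <<'E'
from h import *
o,c,M,C=look("wrist","w6")
p=o["ee_pos"];P=seat(p);A=S@M;print(o["t"],P.round(1),A.round(3).tolist(),o["qpos"].round(2),o["width"])
m=(C[...,0]<-206)&(C[...,0]>-258)&(abs(C[...,1]-49)<14)&(C[...,2]>115)&(C[...,2]<170)
q=C[m]
print(len(q),q.min(0),q.max(0),np.percentile(q,[3,50,97],axis=0))
q=q[q[:,0]<-220];print('fit y,z',circ(q[:,1:]))
t=np.array([-229,49.3,140.5])+18.7*A[:,2];print('tool delta',(A.T@(t-P)).round(1))
E
```

```text
12.4 [-279.4   48.3  195.4] [[0.709, 0.002, 0.706], [0.002, -1.0, 0.0], [0.706, 0.001, -0.709]] [-0.54  0.54  1.76  0.71  1.33 -0.81] 48.45043918367176
1522 [-250.08756365   41.07571805  133.56399735] [-206.04441164   58.43123603  151.28246788] [[-249.5885694    41.49581846  138.59312506]
 [-231.76801256   49.70251496  148.128766  ]
 [-207.69327846   57.80070175  150.35387278]]
fit y,z (array([ 49.7, 143. ]), np.float64(7.0))
tool delta [-3.1 -1.  93.2]
```

Emit:
{"method": "jog_arm", "body": {"commands": [[0.1, [-0.03, -0.01, 0.2], [0, 0, 0]], [0.1, [0, 0, 0.3], [0, 0, 0]], [0.1, [0, 0, 0.25], [0, 0, 0]], [0.1, [0, 0, 0.13], [0, 0, 0]], [0.1, [0, 0, 0.05], [0, 0, 0]], [-1, [0, 0, 0], [0, 0, 0]], [-1, [0, 0, 0], [0, 0, 0]], [-1, [0, 0, 0], [0, 0, 0]], [-1, [0, 0, 0], [0, 0, 0]], [-1, [0, 0, 0], [0, 0, 0]]]}}

```text
t: 13.45
ee_pos: [544.3, -18.2, 127.0]
orientation: [-1.845, -1.694, -0.764]
ft_force: [-2.4, -2.9, 2.9]
width: 17.7
grasp_force: 30.0
```

```bash
cat > st.py <<'E'
from workcell import *;from h import *
o=get_obs();P=seat(o["ee_pos"]);A=S@R.from_rotvec(o["orientation"]).as_matrix();g=P-18.7*A[:,2]
print('t',o["t"],'tcp',P.round(1),'grasp pt',g.round(1),'angle',(np.arctan2(-g[1],g[2]-130)%(2*np.pi)).round(3),'r',np.hypot(g[1],g[2]-130).round(1),'F',(S@o["ft_force"]).round(1),'w',o["width"].round(1),o["grasp_force"],o["qpos"].round(2))
E
python3 st.py
```

```text
Traceback (most recent call last):
  File "st.py", line 3, in <module>
    print('t',o["t"],'tcp',P.round(1),'grasp pt',g.round(1),'angle',(np.arctan2(-g[1],g[2]-130)%(2*np.pi)).round(3),'r',np.hypot(g[1],g[2]-130).round(1),'F',(S@o["ft_force"]).round(1),'w',o["width"].round(1),o["grasp_force"],o["qpos"].round(2))
                                                                                                                                                                                            ^^^^^^^^^^^^^^^^
AttributeError: 'float' object has no attribute 'round'
```

```bash
sed -i 's/o\["width"\].round(1)/round(o["width"],1)/' st.py; cat >> st.py <<'E'
import sys
if len(sys.argv)>2:
    th,stp,n=map(float,sys.argv[1:4]);acc=np.zeros(3);ref=knob(th)
    off=g-ref if len(sys.argv)<5 else np.array([g[0]-ref[0],0,0])   # keep the axial offset
    for i in range(1,int(n)+1):
        q=A.T@(knob(th+stp*i)+off-g); r=np.round((q-acc)/100,2);acc+=r*100;print(round(th+stp*i,2),r.tolist())
E
python3 st.py 4.93 0.15 10 x
```

```text
t 13.45 tcp [-216.6   49.7  127. ] grasp pt [-229.8   49.8  140.2] angle 4.915 r 50.8 F [-3.1  2.1  2.9] w 17.7 30.001806020736694 [-0.44  0.62  1.83  0.8   1.17 -0.87]
5.08 [0.06, 0.03, -0.05]
5.23 [0.05, 0.03, -0.04]
5.38 [0.05, 0.04, -0.04]
5.53 [0.04, 0.06, -0.04]
5.68 [0.04, 0.05, -0.03]
5.83 [0.03, 0.07, -0.02]
5.98 [0.02, 0.07, -0.02]
6.13 [0.02, 0.07, -0.0]
6.28 [0.01, 0.08, -0.0]
6.43 [-0.0, 0.07, 0.01]
```

Emit:
{"method": "jog_arm", "body": {"commands": [[-1, [0.06, 0.03, -0.05], [0, 0, 0]], [-1, [0.05, 0.03, -0.04], [0, 0, 0]], [-1, [0.05, 0.04, -0.04], [0, 0, 0]], [-1, [0.04, 0.06, -0.04], [0, 0, 0]], [-1, [0.04, 0.05, -0.03], [0, 0, 0]]]}}

```text
t: 13.95
ee_pos: [565.4, -16.9, 157.7]
orientation: [-1.845, -1.694, -0.762]
ft_force: [0.1, -0.5, -7.4]
width: 17.4
grasp_force: 30.0
```

```bash
python3 st.py
```

```text
t 13.95 tcp [-213.6   28.9  157.7] grasp pt [-226.8   28.9  170.9] angle 5.668 r 50.1 F [-0.5 -0.2 -7.4] w 17.4 29.99881088733673 [-0.43  0.59  1.78  0.79  1.22 -0.8 ]
```

```bash
python3 st.py 5.67 0.18 20 x | tail -20
```

```text
5.85 [0.04, 0.08, -0.03]
6.03 [0.02, 0.08, -0.01]
6.21 [0.02, 0.09, -0.01]
6.39 [0.0, 0.09, 0.01]
6.57 [-0.0, 0.09, 0.02]
6.75 [-0.02, 0.08, 0.02]
6.93 [-0.03, 0.08, 0.04]
7.11 [-0.04, 0.07, 0.05]
7.29 [-0.04, 0.05, 0.06]
7.47 [-0.06, 0.04, 0.06]
7.65 [-0.05, 0.03, 0.06]
7.83 [-0.06, 0.01, 0.07]
8.01 [-0.06, -0.01, 0.07]
8.19 [-0.05, -0.02, 0.07]
8.37 [-0.06, -0.04, 0.06]
8.55 [-0.04, -0.05, 0.06]
8.73 [-0.04, -0.06, 0.05]
8.91 [-0.03, -0.07, 0.04]
9.09 [-0.03, -0.09, 0.03]
9.27 [-0.01, -0.08, 0.02]
```

Emit:
{"method": "jog_arm", "body": {"commands": [[-1, [0.04, 0.08, -0.03], [0, 0, 0]], [-1, [0.02, 0.08, -0.01], [0, 0, 0]], [-1, [0.02, 0.09, -0.01], [0, 0, 0]], [-1, [0, 0.09, 0.01], [0, 0, 0]], [-1, [0, 0.09, 0.02], [0, 0, 0]], [-1, [-0.02, 0.08, 0.02], [0, 0, 0]], [-1, [-0.03, 0.08, 0.04], [0, 0, 0]], [-1, [-0.04, 0.07, 0.05], [0, 0, 0]], [-1, [-0.04, 0.05, 0.06], [0, 0, 0]], [-1, [-0.06, 0.04, 0.06], [0, 0, 0]]]}}

```text
t: 14.95
ee_pos: [640.1, -16.1, 134.9]
orientation: [-1.842, -1.693, -0.762]
ft_force: [-10.4, -5.2, 0.4]
width: 17.4
grasp_force: 30.0
```

```bash
python3 st.py 7.46 0.18 12 x
```

```text
t 14.95 tcp [-206.4  -45.5  134.9] grasp pt [-219.6  -45.6  148.1] angle 1.194 r 49.1 F [-6.1 10.   0.4] w 17.4 30.022643208503723 [-0.38  0.7   1.62  0.8   1.23 -0.74]
7.64 [-0.05, 0.03, 0.06]
7.82 [-0.06, 0.01, 0.07]
8.0 [-0.05, -0.0, 0.06]
8.18 [-0.06, -0.02, 0.07]
8.36 [-0.05, -0.04, 0.06]
8.54 [-0.05, -0.05, 0.06]
8.72 [-0.04, -0.06, 0.05]
8.9 [-0.03, -0.07, 0.04]
9.08 [-0.03, -0.09, 0.04]
9.26 [-0.01, -0.08, 0.02]
9.44 [0.0, -0.09, 0.01]
9.62 [0.02, -0.09, -0.0]
```

```bash
sed -i 's/-50\*np.sin(th),130/0.8-50*np.sin(th),130/' h.py; sed -i 's/-g\[1\],g/0.8-g[1],g/' st.py; python3 st.py 7.47 0.18 10 x
```

```text
t 14.95 tcp [-206.4  -45.5  134.9] grasp pt [-219.6  -45.6  148.1] angle 1.2 r 49.1 F [-6.1 10.   0.4] w 17.4 30.022643208503723 [-0.38  0.7   1.62  0.8   1.23 -0.74]
7.65 [-0.05, 0.03, 0.06]
7.83 [-0.06, 0.01, 0.07]
8.01 [-0.06, -0.01, 0.07]
8.19 [-0.05, -0.02, 0.06]
8.37 [-0.06, -0.04, 0.07]
8.55 [-0.04, -0.05, 0.05]
8.73 [-0.04, -0.06, 0.06]
8.91 [-0.04, -0.08, 0.04]
9.09 [-0.02, -0.08, 0.03]
9.27 [-0.01, -0.09, 0.02]
```

Emit:
{"method": "jog_arm", "body": {"commands": [[-1, [-0.05, 0.02, 0.06], [0, 0, 0]], [-1, [-0.06, 0.01, 0.07], [0, 0, 0]], [-1, [-0.06, -0.01, 0.07], [0, 0, 0]], [-1, [-0.05, -0.02, 0.06], [0, 0, 0]], [-1, [-0.06, -0.04, 0.07], [0, 0, 0]], [-1, [-0.04, -0.05, 0.05], [0, 0, 0]], [-1, [-0.04, -0.06, 0.06], [0, 0, 0]], [-1, [-0.04, -0.08, 0.04], [0, 0, 0]], [-1, [-0.02, -0.08, 0.03], [0, 0, 0]], [-1, [-0.01, -0.09, 0.02], [0, 0, 0]]]}}

```text
t: 15.95
ee_pos: [605.3, -6.7, 67.4]
orientation: [-1.85, -1.695, -0.77]
ft_force: [6.6, -2.4, -9.2]
width: 17.3
grasp_force: 30.0
```

```bash
python3 st.py 9.27 0.18 10 x
```

```text
t 15.95 tcp [-199.9  -10.    67.4] grasp pt [-213.1   -9.9   80.7] angle 2.928 r 50.3 F [-1.8 -6.8 -9.2] w 17.3 30.00532239675522 [-0.39  0.77  1.72  0.85  1.12 -0.87]
9.45 [0.0, -0.12, 0.01]
9.63 [0.01, -0.09, -0.0]
9.81 [0.03, -0.08, -0.02]
9.99 [0.03, -0.08, -0.02]
10.17 [0.04, -0.08, -0.04]
10.35 [0.06, -0.06, -0.04]
10.53 [0.06, -0.04, -0.05]
10.71 [0.06, -0.04, -0.05]
10.89 [0.07, -0.01, -0.06]
11.07 [0.07, -0.0, -0.06]
```

Emit:
{"method": "jog_arm", "body": {"commands": [[-1, [0, -0.1, 0.01], [0, 0, 0]], [-1, [0.01, -0.09, 0], [0, 0, 0]], [-1, [0.03, -0.08, -0.02], [0, 0, 0]], [-1, [0.03, -0.08, -0.02], [0, 0, 0]], [-1, [0.04, -0.08, -0.04], [0, 0, 0]], [-1, [0.06, -0.06, -0.04], [0, 0, 0]], [-1, [0.06, -0.04, -0.05], [0, 0, 0]], [-1, [0.06, -0.04, -0.05], [0, 0, 0]], [-1, [0.07, -0.01, -0.06], [0, 0, 0]], [-1, [0.07, 0, -0.06], [0, 0, 0]]]}}

```text
t: 16.95
ee_pos: [545.3, 6.5, 122.2]
orientation: [-1.846, -1.694, -0.766]
ft_force: [7.9, 0.3, -6.1]
width: 17.5
grasp_force: 30.0
```

```bash
python3 st.py 11.05 0.15 10 x
```

```text
t 16.95 tcp [-192.    50.9  122.2] grasp pt [-205.2   50.9  135.5] angle 4.821 r 51.2 F [ 1.  -7.8 -6.1] w 17.5 30.013417303562164 [-0.4   0.62  1.85  0.83  1.14 -0.87]
11.2 [0.04, 0.01, -0.03]
11.35 [0.05, 0.02, -0.05]
11.5 [0.05, 0.03, -0.04]
11.65 [0.05, 0.05, -0.04]
11.8 [0.05, 0.05, -0.03]
11.95 [0.04, 0.05, -0.03]
12.1 [0.03, 0.07, -0.03]
12.25 [0.02, 0.07, -0.01]
12.4 [0.02, 0.07, -0.01]
12.55 [0.01, 0.07, -0.0]
```

Emit:
{"method": "jog_arm", "body": {"commands": [[-1, [0.05, 0.02, -0.04], [0, 0, 0]], [-1, [0.05, 0.02, -0.05], [0, 0, 0]], [-1, [0.05, 0.03, -0.04], [0, 0, 0]], [-1, [0.05, 0.05, -0.04], [0, 0, 0]], [-1, [0.05, 0.05, -0.03], [0, 0, 0]], [-1, [0.04, 0.05, -0.03], [0, 0, 0]], [-1, [0.03, 0.07, -0.03], [0, 0, 0]], [-1, [0.02, 0.07, -0.01], [0, 0, 0]], [-1, [0.02, 0.07, -0.01], [0, 0, 0]], [-1, [0.01, 0.07, 0], [0, 0, 0]]]}}

```text
t: 17.95
ee_pos: [594.2, 8.4, 166.4]
orientation: [-1.844, -1.693, -0.761]
ft_force: [-4.6, -5.5, -11.7]
width: 17.8
grasp_force: 30.0
```

```bash
python3 st.py 12.55 0.12 11 x; python3 - <<'E'
from h import *
o,c,M,C=look("scene");i=c["image"][150:300,290:450];cv2.imwrite("pics/s7.png",cv2.resize(i,(640,600),interpolation=2))
t=C[(np.hypot(C[...,0]+2,C[...,1])<40)&(C[...,2]>225)&(C[...,2]<245)];print(len(t),t.mean(0),t.min(0),t.max(0))
E
```

```text
t 17.95 tcp [-185.9    2.3  166.4] grasp pt [-199.1    2.3  179.6] angle 6.254 r 49.6 F [ -5.8   4.1 -11.7] w 17.8 29.997372329235077 [-0.37  0.6   1.74  0.81  1.22 -0.74]
12.67 [0.0, 0.07, 0.0]
12.79 [0.0, 0.06, 0.01]
12.91 [-0.01, 0.05, 0.02]
13.03 [-0.01, 0.06, 0.02]
13.15 [-0.02, 0.05, 0.02]
13.27 [-0.02, 0.05, 0.03]
13.39 [-0.03, 0.04, 0.03]
13.51 [-0.03, 0.04, 0.04]
13.63 [-0.03, 0.03, 0.04]
13.75 [-0.03, 0.03, 0.04]
13.87 [-0.04, 0.02, 0.04]
136 [ -3.31890288  -5.08130173 231.88372916] [-23.26202192 -26.30023781 225.26270663] [ 20.54071115  22.01127533 238.60283959]
```

View pics/s7.png

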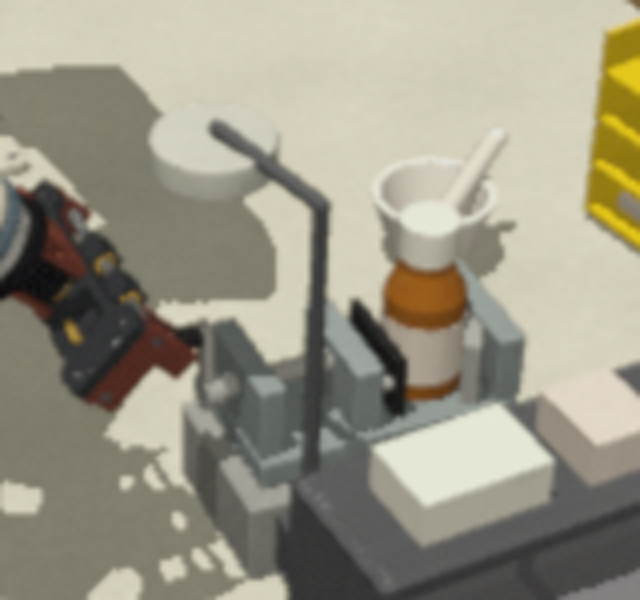

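The scene crop shows the bottle upright at (425,310), with the pad at (385,360) touching or nearly touching it. The gripper holds the handle clear of the lamp.

Emit:
{"method": "jog_arm", "body": {"commands": [[-1, [0, 0.07, 0], [0, 0, 0]], [-1, [0, 0.06, 0.01], [0, 0, 0]], [-1, [-0.01, 0.05, 0.02], [0, 0, 0]], [-1, [-0.01, 0.06, 0.02], [0, 0, 0]], [-1, [-0.02, 0.05, 0.02], [0, 0, 0]], [-1, [-0.02, 0.05, 0.03], [0, 0, 0]], [-1, [-0.03, 0.04, 0.03], [0, 0, 0]], [-1, [-0.03, 0.04, 0.04], [0, 0, 0]], [-1, [-0.03, 0.03, 0.04], [0, 0, 0]], [-1, [0, 0, 0], [0, 0, 0]]]}}

```text
t: 19.0
ee_pos: [639.1, 8.7, 141.3]
orientation: [-1.842, -1.693, -0.762]
ft_force: [-6.8, -7.0, -4.0]
width: 17.3
grasp_force: 30.0
```

```bash
python3 st.py 13.63 0.1 6 x
```

```text
t 19.0 tcp [-181.7  -42.4  141.3] grasp pt [-194.9  -42.4  154.6] angle 1.054 r 49.0 F [-7.5  6.2 -4. ] w 17.3 30.010990798473358 [-0.34  0.68  1.64  0.82  1.21 -0.72]
13.73 [-0.03, 0.03, 0.04]
13.83 [-0.03, 0.01, 0.03]
13.93 [-0.03, 0.02, 0.04]
14.03 [-0.03, 0.01, 0.04]
14.13 [-0.04, -0.0, 0.03]
14.23 [-0.03, -0.0, 0.04]
```

Emit:
{"method": "jog_arm", "body": {"commands": [[-1, [-0.03, 0.02, 0.04], [0, 0, 0]], [-1, [-0.03, 0.01, 0.03], [0, 0, 0]], [-1, [-0.03, 0.01, 0.04], [0, 0, 0]], [-1, [-0.03, 0.01, 0.04], [0, 0, 0]], [-1, [0, 0, 0], [0, 0, 0]], [-1, [0, 0, 0], [0, 0, 0]]]}}

```text
t: 19.6
ee_pos: [645.5, 9.8, 123.3]
orientation: [-1.844, -1.694, -0.765]
ft_force: [-4.7, -9.4, -2.1]
width: 17.4
grasp_force: 30.0
```

```bash
python3 st.py; python3 - <<'E'
from h import *
o,c,M,C=look("scene","s8")
X,Y,Z=C[...,0],C[...,1],C[...,2]
t=C[(np.hypot(X,Y)<40)&(Z>227)&(Z<245)];print('cap',len(t),t.mean(0),t.min(0),t.max(0))
b=C[(np.hypot(X,Y)<40)&(Z>152)&(Z<170)];print('body',len(b),circ(b))
b=C[(np.hypot(X,Y)<40)&(Z>206)&(Z<230)];print('capside',len(b),circ(b))
im=c["image"]; 
for z in(98,144): # dark pad points
    m=(abs(Y)<42)&(X>-60)&(X<-15)&(abs(Z-z)<4)&(im.max(-1)<50);print(z,m.sum(),np.percentile(C[m][:,0],[5,50,95]) if m.any() else 0)
q=C[(abs(Y)<48)&(X>-90)&(X<-25)&(abs(Z-149)<4)];print('blocktop',np.percentile(q[:,0],[2,50,98]))
E
```

```text
t 19.6 tcp [-180.2  -48.7  123.3] grasp pt [-193.4  -48.7  136.5] angle 1.44 r 49.1 F [-9.8  3.8 -2.1] w 17.4 30.016856789588928 [-0.34  0.72  1.63  0.83  1.19 -0.73]
cap 122 [ -2.68928348  -4.49924073 232.52808874] [-22.48292172 -25.72457799 227.64133028] [ 19.11176163  19.89994632 238.03281232]
body 116 (array([-1.5, -2.1]), np.float64(29.5))
capside 113 (array([-3. , -3.5]), np.float64(18.3))
98 4 [-35.75867858 -35.01558855 -32.32409947]
144 30 [-40.24164347 -38.65472692 -35.28760769]
blocktop [-68.86840785 -54.04855031 -28.33718166]
```

Emit:
{"method": "jog_arm", "body": {"commands": [[-0.4, [0, 0, 0], [0, 0, 0]], [0, [0, 0, 0], [0, 0, 0]], [0.1, [0, 0, 0], [0, 0, 0]], [0.1, [0, 0, 0], [0, 0, 0]], [0.1, [0, 0, -0.1], [0, 0, 0]], [0.1, [0, 0, -0.3], [0, 0, 0]], [0.1, [0, 0, -0.4], [0, 0, 0]], [0.1, [0, 0, -0.4], [0, 0, 0]], [0.1, [0, 0, -0.3], [0, 0, 0]], [0.1, [0, 0, 0], [0, 0, 0]]]}}

```text
t: 20.65
ee_pos: [637.8, -98.6, 232.3]
orientation: [-1.849, -1.697, -0.77]
ft_force: [-0.4, 0.0, 0.2]
width: 48.4
grasp_force: 0.0
```

```bash
python3 st.py; python3 - <<'E'
from h import *
o,c,M,C=look("wrist");X,Y,Z=C[...,0],C[...,1],C[...,2]
m=(X<-170)&(X>-225)&(abs(Y+49)<16)&(Z>105)&(Z<170);q=C[m];print(len(q),np.percentile(q,[2,50,98],axis=0).round(1))
o,s,M,C=look("scene");X,Y,Z=C[...,0],C[...,1],C[...,2]
b=C[(np.hypot(X,Y)<40)&(Z>152)&(Z<170)];print('body',len(b),circ(b))
b=C[(np.hypot(X,Y)<40)&(Z>206)&(Z<230)];print('capside',len(b),circ(b))
cv2.imwrite("pics/f.png",np.hstack([cv2.resize(c["image"],(400,300)),cv2.resize(s["image"][150:300,270:470],(400,300))]))
E
```

```text
t 20.65 tcp [-288.7  -50.2  232.3] grasp pt [-301.9  -50.1  245.5] angle 0.415 r 125.9 F [0.  0.4 0.2] w 48.4 0.0 [-0.49  0.61  1.52  0.72  1.43 -0.67]
995 [[-213.9  -57.   132.9]
 [-196.4  -48.4  144.1]
 [-171.2  -40.3  146.5]]
body 122 (array([-1.5, -1.7]), np.float64(29.4))
capside 118 (array([-3.5, -5.1]), np.float64(17.1))
```

View pics/f.png

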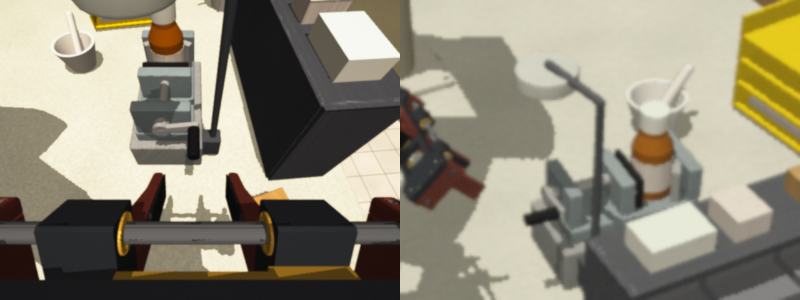

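The final views show the bottle clamped upright, at (652,165) in the right half. The handle is released at (192,143) and reads about 14.0 rad, so the pad is about 6 mm in. The gripper is clear of everything.

```bash
python3 -c "
from workcell import *
print(close_job())"
```

```text
the job is handed in; nothing more can be done
None
```

The largest bottle stands upright in the vise, held in the V; the crank is at about 14.0 rad, which works out to the pad springs about 6 of 12 mm in. I let go of the handle, touched nothing else, and handed the job in at about 21 s; no verdict came back.

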